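# Close the bench press on its spacer

## Robot

A 6-joint arm with a two-finger parallel gripper is mounted at the origin on the work surface. World frame = base frame: x ahead of the robot, y to its left, z up, the work surface at z = 0. Lengths are in m, angles in degrees, forces in N, time in s.
With the tool pointing down it reaches from about 0.25 to 0.725 m from the base axis. Payload 9.7 kg.
Tool frame: the origin (TCP) lies between the finger pads; the fingertips stand bot.tcp_to_tips ahead of it and the grasp point (between the pads) lies 2 mm behind it (bot.tcp_to_tips is the distance from the TCP to the fingertips, in m); z points along the fingers, y is the line along which they close (so a half turn about z gives the same grasp; the last joint's range is limited). The gripper opens to 85 mm and grips with 20 to 120 N. Pads are 22 mm wide; open, the fingers measure 114 mm over their backs; the gripper's body (76 mm by 85 mm) begins 54 mm behind the grasp point. The pads swing forward as they close: fully open they stand 13 mm farther back than shut.
Start: joints at [-67.208, 4.979, 10.078, 95.1, 0, 90], TCP at [0.213, -0.507, 0.248] pointing down, gripper open.
Joint ranges: [-179.16, 179.16], [-48.56, 103.87], [-65.8, 70.77], [-126.05, 130.52], [-82.76, 87.17], [-180, 180]. Speed limits (degrees/s): [127.2, 127.2, 147.25, 180, 180, 180].

## Interface

Orientations are given as [roll, pitch, yaw] about the fixed x, y, z axes, in that order (R = Rz(yaw) Ry(pitch) Rx(roll)).
In Python, from workcell import sensors, camera, camera_params, bot gives the robot as it stands.
- The arm moves only by the tool apply_moves, never from a script. Its argument "motion" is a list of rows, each an object with "jaw": the opening, from -1 (shut) to 1 (fully open); "xyz": the shift along the tool's x, y, z in mm, a list of three; "twist": the turn about the tool's z in rad. A call has 1 to 5 rows; each row is the pose to reach, as a shift and turn from the pose commanded when the call began, along the tool's axes at that moment; what a row does not reach only later rows make up. A row lasts 1/8 s, in which the tool goes at most 62.5 mm and 10.7 degrees, less where a joint would pass 70% of its speed; a pose out of reach is approached as far as the arm can. A call with a gripper value outside its range is refused whole. The fingers move at their own pace and stop on an object; "grip_force" is the grip in N (left out, the last holds). Time passes only in rows, so rows that repeat a pose let the fingers close. It gives the time, the measured TCP pose, the force, the opening and the grip force at its end, in the units of the state.
- sensors.get_obs(): the state, without advancing time (a new reading comes with each control period).
- camera(name): name is "scene" or "top"; returns (picture, depth): 384x512x3 uint8, red, green, blue; 384x512 float32, m along the optical axis (not along the pixel's ray), 0 where there is no reading.
- camera_params(name): a dict with "mtx" (3x3 intrinsics, pixels), "rvec" (rotation vector, rad) and "tvec" (3), from world to camera coordinates, as OpenCV has them. Camera axes: x right, y down, z forward; pixel columns grow to the right and rows downward; lengths in m; the calibration is good to about 2 mm. A picture is of the moment at which its call begins. camera_params takes no time and is no camera call.
- bot.job_done(): hands the job in; it is judged then, once.
The state is a dict: "time": time; "q": joint angles; "qd": joint speeds; "joint_efforts": joint torques, N m; "ee_pos": TCP position; "tcp_rot": TCP orientation; "wrist_force": force on the tool from outside, world axes, zero at the start; "torque": the same for the moment, N m; "opening": finger opening in m; "grasp_force": force on a finger pad.
Only numpy, scipy, OpenCV 4.12 (cv2) and the standard library are available. Lean on these libraries where they do the work, as an engineer would, in place of code of your own. Each camera call takes 0.05 s, during which the arm holds its last target. There are 200 camera calls.

## Task

Stand the taller of the two spacer blocks upright in the middle of the small square landing on the bed of the open bench press and let go of it. Then lower the hinged platen gently, never letting it drop, until it rests on the spacer; press down on its handle with about 10 N (no more than 15 N) for one second to bed it, then let go. Leave the other spacer, the jar and the screwdriver where they are.

Things in the scene. Friction and masses are not known exactly. Their poses are not given: they have to be found in the camera images.
- press: fixed bench press: white base plate 220 x 210 x 30 mm with two hinge cheeks at its far (+x) side (up to 105 mm high) and a grey control pod 150 x 50 x 50 mm along its +y side. Origin: centre of the base's underside, on the bench; its -x side is the open front
- landing (a point): centre of the top of the square landing, 70 x 70 x 5 mm dark steel, in the middle of the press base; this point is 35 mm above the bench; axes as press (x towards the hinge, z up)
- hinge (a point): middle of the platen's hinge axis, which runs along the press's y axis, 90 mm beyond the landing centre (+x of the press) and 90 mm above the bench
- platen: hinged aluminium platen 160 x 170 x 12 mm, 0.4 to 0.75 kg. Origin on the hinge axis; -x points to the handle, z is normal to its upper face (tilt from vertical = opening angle). Level, its underside is 45 mm above the landing. Starts open, 1.4 to 1.6 rad, held by hinge friction; below about 1.2 rad it falls if not held. Without a spacer it sinks below level
- handle (a point): middle of the platen's handle, a round steel bar 12 mm thick and 120 mm long parallel to the hinge, 215 mm from the hinge axis, standing 45 mm clear of the platen's free edge in the platen's plane. Moves on a circle about the hinge; axes as platen
- spacer_tall: loose aluminium block 40 x 40 mm, 45 mm tall, about 0.18 kg. Origin: centre of its underside, z up
- spacer_short: loose aluminium block 40 x 40 mm, only 28 mm tall: the wrong spacer, to be left alone. Origin: centre of its underside
- jar: white capped jar, 56 mm across and 75 mm tall, to be left alone. Origin: centre of its underside
- screwdriver: screwdriver lying on the bench along its x axis, to be left alone
Things that resemble listed ones, but are neither listed nor needed, are in the scene too. Leave any brown or orange look-alike of the spacer_tall alone.

How it is judged (in metres and radians):
On the way, in this order (a step that is already met when the one before it is completed fails the run):
1. the taller spacer stands on the middle of the landing, released, with the platen still open (x of spacer_tall in the frame of landing between -0.018 and 0.018 m and y of spacer_tall in the frame of landing between -0.018 and 0.018 m and z of spacer_tall in the frame of landing between -0.003 and 0.003 m and angle between spacer_tall's own z axis and vertical below 0.05 rad and contact force between spacer_tall and the fingers below 0.1 N and angle between platen's own z axis and vertical above 0.8 rad), for 0.2 s.
2. the platen is lowered onto the spacer and pressed down on it (more than 10 N on the spacer) for 0.4 s (x of spacer_tall in the frame of landing between -0.018 and 0.018 m and y of spacer_tall in the frame of landing between -0.018 and 0.018 m and z of spacer_tall in the frame of landing between -0.003 and 0.003 m and angle between each of spacer_tall, platen's own z axis and vertical below 0.05 rad and contact force between platen and spacer_tall above 10 N), for 0.4 s.
At the end, for the whole second after the job is handed in: The taller spacer stands upright on the landing, its centre within 18 mm of the landing's centre in the press's x and y, and the released platen lies on it at rest, level within 0.05 rad, bearing on it by its own weight (at least 0.8 N) (x of spacer_tall in the frame of landing between -0.018 and 0.018 m and y of spacer_tall in the frame of landing between -0.018 and 0.018 m and z of spacer_tall in the frame of landing between -0.003 and 0.003 m and angle between each of spacer_tall, platen's own z axis and vertical below 0.05 rad and contact force between platen and spacer_tall above 0.8 N and angular speed of platen below 0.05 rad/s and linear speed of spacer_tall below 0.02 m/s); the robot touches nothing.
It fails at once if the platen drops: it turns faster than 1 rad/s within 0.3 rad of level (angular speed of platen above 1 rad/s and angle between platen's own z axis and vertical below 0.3 rad).
It fails at once if the spacer is hit or crushed: more than 60 N between platen and spacer (contact force between platen and spacer_tall above 60 N).
It fails at once if the shorter spacer is disturbed (moved over 20 mm) (distance of spacer_short from where it was at the start of the episode above 0.02 m).
It fails at once if the jar is disturbed (moved over 20 mm) (distance of jar from where it was at the start of the episode above 0.02 m).
It fails at once if the screwdriver is disturbed (moved over 20 mm) (distance of screwdriver from where it was at the start of the episode above 0.02 m).
It also fails if it takes over 72 s, if anything falls off the work surface, if the arm or the gripper's body presses on something with over 40 N, if the wrist force passes 120 N, or if a joint passes its speed limit or range.

## Working session

There is one attempt and no reset: what is moved stays moved. The work goes in short steps, Python scripts to look and compute and a tool call to move; the robot and the scene stay as the last step left them, time stands still between calls to the robot, and variables do not carry over. Pictures are saved under pics/ and viewed, at most 10 in all, crops included, and the job is handed in when it is done.

Besides the shell and the picture viewer there is one more tool, called after "Emit:" as name(argument=value, ...), one argument or row to a line, values as JSON. apply_moves: Moves the arm, as the interface text tells. Its arguments: {"type":"object","properties":{"motion":{"type":"array","items":{"type":"object","properties":{"jaw":{"type":"number"},"xyz":{"type":"array","items":{"type":"number"}},"twist":{"type":"number"}}}},"grip_force":{"type":"number"}},"required":["motion"]}

```bash
mkdir -p pics
cat > h.py <<'E'
import numpy as np, cv2
from workcell import sensors, camera, camera_params, bot
def cloud(n):
    im,d=camera(n); p=camera_params(n); R=cv2.Rodrigues(np.array(p['rvec'],float))[0]; t=np.array(p['tvec'],float).ravel(); K=np.array(p['mtx'])
    v,u=np.mgrid[:384,:512]; r=np.stack([(u-K[0,2])/K[0,0],(v-K[1,2])/K[1,1],np.ones_like(u)],-1)*d[...,None]
    P=(r-t)@R; P[d==0]=np.nan
    return im,P
E
python3 - <<'E'
from h import *
for n in('scene','top'):
    im,P=cloud(n); np.savez('pics/'+n+'0.npz',im=im,P=P)
    cv2.imwrite(f'pics/{n}0.png',cv2.resize(im[...,::-1],(800,600)))
print(sensors.get_obs(), bot.tcp_to_tips)
E
```

```text
{'time': 0.1, 'q': array([-6.72087849e+01,  5.00730634e+00,  1.00387380e+01,  9.51003806e+01,
       -6.82208251e-04,  9.00003483e+01]), 'qd': array([-0.02880571, -0.09145213,  0.12597236, -0.03738187, -0.11447681,
        0.01672263]), 'joint_efforts': array([-6.97465953e-05, -5.21561229e+01,  4.65654159e+01,  1.59709062e-02,
       -2.21095782e-06,  1.27650999e-06]), 'ee_pos': array([ 0.21297782, -0.50687999,  0.24765783]), 'tcp_rot': array([-1.79931051e+02,  6.82626939e-04,  2.27908676e+01]), 'wrist_force': array([ 0.76763178,  0.42174276, -0.11402658]), 'torque': array([0.04392213, 0.00747875, 0.00578134]), 'grasp_force': 0.0, 'opening': 0.0852984930583398} 0.017
```

View pics/scene0.png

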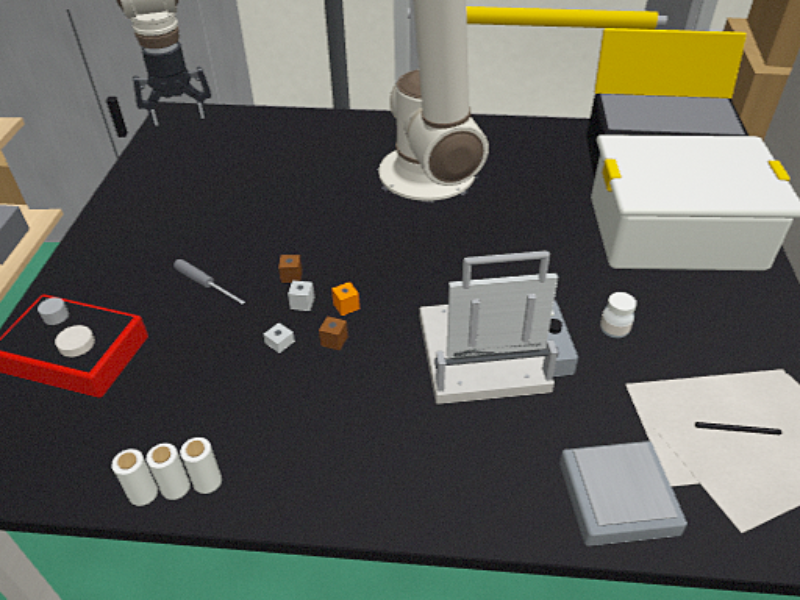

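View pics/top0.png

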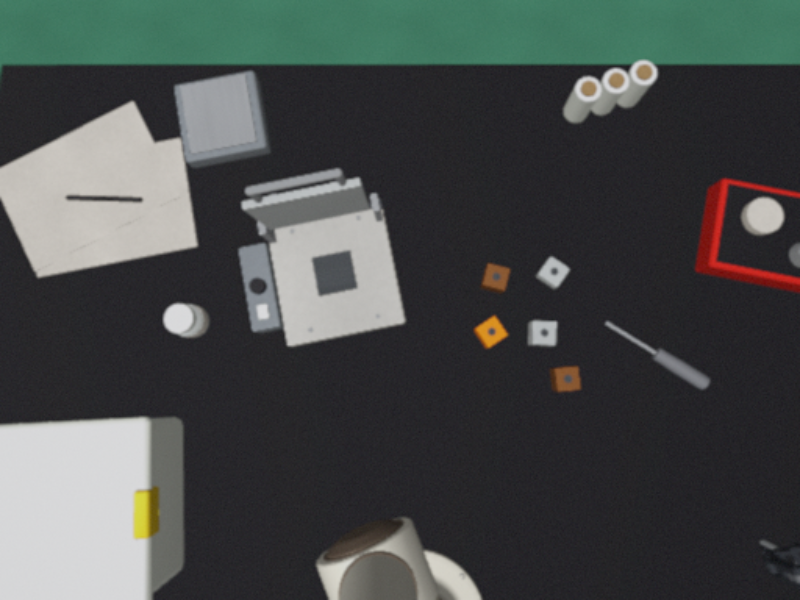

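The scene view (800 px) shows aluminium blocks at (301,295) and (279,337), with brown and orange look-alikes at (290,267), (333,332) and (345,297). In the top view the aluminium blocks are at (543,333) and (553,272), and the landing is at (335,272). The one at scene (301,295) / top (543,333) looks taller. I'll confirm with heights and a crop.

Run:
```python
from h import *
T=np.load('pics/top0.npz');S=np.load('pics/scene0.npz')
k=0.64
for n,(tx,ty),(sx,sy) in [('A',(543,333),(301,295)),('B',(553,272),(279,337))]:
  for D,(x,y) in((T,(tx,ty)),(S,(sx,sy))):
    P=D['P'];im=D['im'].astype(int);x=int(x*k);y=int(y*k)
    p=P[y-20:y+20,x-20:x+20].reshape(-1,3);c=im[y-20:y+20,x-20:x+20].reshape(-1,3)
    m=(c.max(1)-c.min(1)<30)&(p[:,2]>.015)&(p[:,2]<.1)&(c.max(1)>90)
    q=p[m]; zt=np.percentile(q[:,2],90); q=q[q[:,2]>zt-.006]
    r=cv2.minAreaRect(q[:,:2].astype(np.float32)*1000)
    print(n,'top z',np.median(q[:,2]).round(4),len(q),q[:,:2].mean(0).round(4),r)
P=T['P'];im=T['im'].astype(int)
for D in (T,S):
  P=D['P'];im=D['im'].astype(int)
  # base plate top
  reg=(P[...,2]>.024)&(P[...,2]<.040)&(P[...,0]>.3)&(P[...,0]<.75)&(np.abs(P[...,1]-.07)<.22)
  pl=reg&(im.min(-1)>110); print('base',pl.sum(),np.median(P[pl][:,2]),cv2.minAreaRect(P[pl][:,:2].astype(np.float32)*1000))
  ld=reg&(im.max(-1)<100)&(P[...,2]>.030); print('land',ld.sum(),np.median(P[ld],0) if ld.any() else 0)
P=T['P'];im=T['im'].astype(int)
x,y=int(335*k),int(272*k);w=20
p=P[y-w:y+w,x-w:x+w].reshape(-1,3);c=im[y-w:y+w,x-w:x+w].reshape(-1,3).max(1)
q=p[(c<100)&(p[:,2]>.025)];print('landing',len(q),np.median(q,0),cv2.minAreaRect(q[:,:2].astype(np.float32)*1000))
# points above 0.1 near press
for nm,D in(('T',T),('S',S)):
  P=D['P']; m=(P[...,2]>.05)&(P[...,0]>.4)&(P[...,0]<.8)&(P[...,1]>-.07)&(P[...,1]<.22)
  q=P[m]; print(nm,len(q),q.min(0).round(3),q.max(0).round(3))
  for z in np.arange(.06,.33,.02):
    s=q[np.abs(q[:,2]-z)<.01]
    if len(s): print(round(z,2),len(s),s.mean(0).round(3),s.min(0).round(3),s.max(0).round(3))
a=cv2.resize(S['im'][150:240,140:245,::-1],(525,450),interpolation=2);b=cv2.resize(T['im'][150:270,290:395,::-1],(394,450),interpolation=2)
cv2.imwrite('pics/c1.png',cv2.resize(np.hstack([a,b]),(800,392)))
```

```text
A top z 0.0458 214 [ 0.4891 -0.2192] ((489.0359191894531, -219.65264892578125), (38.429649353027344, 39.93791580200195), 87.79161834716797)
A top z 0.0453 117 [ 0.4951 -0.2193] ((534.9480590820312, -198.5814208984375), (140.26528930664062, 49.19047927856445), 29.036039352416992)
B top z 0.0288 198 [ 0.597  -0.2416] ((597.3162841796875, -241.05142211914062), (39.869964599609375, 40.20730209350586), 55.71827697753906)
B top z 0.0275 142 [ 0.6017 -0.2422] ((601.1995239257812, -242.00379943847656), (43.844329833984375, 41.86423110961914), 54.2724609375)
base 5058 0.03072220054191225 ((588.2042846679688, 144.6298370361328), (211.15878295898438, 211.53240966796875), 11.753758430480957)
land 580 [0.59051603 0.14552733 0.03567408]
base 1775 0.029870441422740028 ((591.7704467773438, 158.3361053466797), (225.2782440185547, 239.0206298828125), 11.590777397155762)
land 29 [ 0.60577397 -0.12782967  0.03413755]
landing 548 [0.59295575 0.14344014 0.03576108] ((591.822509765625, 143.85557556152344), (65.78894805908203, 64.69564819335938), 11.746673583984375)
T 1854 [0.652 0.058 0.053] [0.715 0.22  0
[... 1258 characters left out ...]
 [0.699 0.22  0.13 ]
0.14 297 [0.686 0.148 0.14 ] [0.666 0.079 0.13 ] [0.704 0.219 0.15 ]
0.16 311 [0.685 0.147 0.16 ] [0.666 0.078 0.15 ] [0.703 0.22  0.17 ]
0.18 331 [0.684 0.147 0.18 ] [0.665 0.077 0.17 ] [0.701 0.22  0.19 ]
0.2 339 [0.683 0.147 0.2  ] [0.665 0.076 0.19 ] [0.7  0.22 0.21]
0.22 356 [0.682 0.149 0.22 ] [0.662 0.078 0.21 ] [0.7  0.22 0.23]
0.24 385 [0.679 0.149 0.24 ] [0.662 0.078 0.23 ] [0.698 0.22  0.25 ]
0.26 351 [0.676 0.148 0.258] [0.656 0.077 0.25 ] [0.696 0.22  0.27 ]
0.28 58 [0.679 0.15  0.28 ] [0.659 0.097 0.27 ] [0.695 0.22  0.289]
0.3 221 [0.677 0.156 0.305] [0.66  0.096 0.29 ] [0.692 0.22  0.31 ]
0.32 76 [0.676 0.154 0.311] [0.66  0.098 0.31 ] [0.69  0.219 0.315]
```

View pics/c1.png

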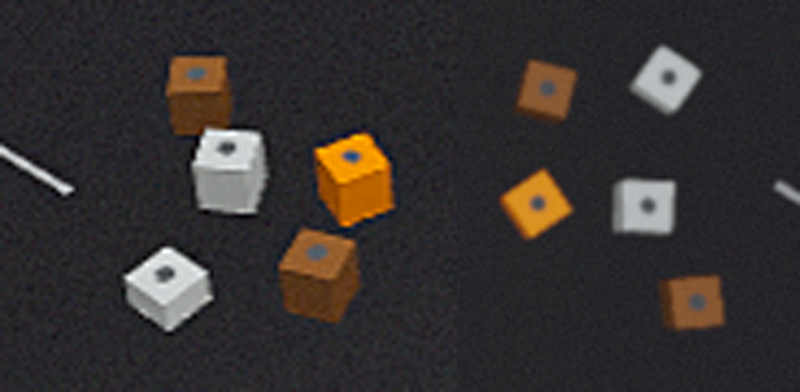

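A (top height 45.5 mm in both views, scene (301,295)) is the tall aluminium spacer. B (28 mm) is the short one, and the others are brown or orange. Next I'll measure the neighbours, the platen angle and the handle.

Run:
```python
from h import *
T=np.load('pics/top0.npz');S=np.load('pics/scene0.npz')
P=T['P'];im=T['im'].astype(int)
m=(P[...,2]>.036)&(P[...,2]<.055)&(P[...,0]>.36)&(P[...,0]<.66)&(P[...,1]<-.08)&(P[...,1]>-.3)
n,l,st,_=cv2.connectedComponentsWithStats(m.astype(np.uint8))
for i in range(1,n):
  if st[i,4]>50:
    q=P[l==i]; print(im[l==i].mean(0).round(),cv2.minAreaRect(q[:,:2].astype(np.float32)*1000))
L=np.array([.592,.144]);a=np.radians(11.75);R=np.array([[np.cos(a),-np.sin(a)],[np.sin(a),np.cos(a)]])
for nm,D in(('T',T),('S',S)):
  q=D['P'].reshape(-1,3);q=q[~np.isnan(q[:,0])];q=np.c_[(q[:,:2]-L)@R,q[:,2]]
  q=q[(np.abs(q[:,0])<.2)&(np.abs(q[:,1])<.2)]
  b=q[(q[:,2]>.027)&(q[:,2]<.033)];print(nm,'base pct x,y',np.percentile(b[:,:2],[.5,99.5],axis=0).round(4).tolist())
  b=q[(q[:,2]>.28)];print('handle',len(b),b.mean(0).round(4),b.min(0).round(4),b.max(0).round(4))
  b=q[(q[:,2]>.301)];print('bar',np.percentile(b,[1,50,99],axis=0).round(4).tolist())
  f=q[(q[:,2]>.12)&(q[:,2]<.24)&(np.abs(q[:,1])<.08)&(q[:,0]>.04)&(q[:,0]<.14)];print('slope',np.polyfit(f[:,2]-.09,f[:,0],1))
```

```text
[126.  84.  52.] ((585.3737182617188, -137.88211059570312), (39.4526252746582, 39.85607147216797), 76.18175506591797)
[201. 134.  38.] ((490.4296569824219, -129.2144317626953), (39.20654296875, 40.25829315185547), 33.67320251464844)
[167. 170. 172.] ((489.0528259277344, -218.86061096191406), (39.67140579223633, 40.1080436706543), 88.7350845336914)
[124.  82.  51.] ((411.1077880859375, -257.30560302734375), (39.95480728149414, 41.3477668762207), 6.407987594604492)
T base pct x,y [[-0.1078, -0.1033], [0.0999, 0.1063]]
handle 400 [ 0.0794 -0.0004  0.3081] [ 0.0745 -0.0653  0.2804] [0.0874 0.0656 0.3145]
bar [[0.0746, -0.0635, 0.3028], [0.0792, 0.0004, 0.3103], [0.0864, 0.064, 0.3141]]
slope [-0.03940907  0.08068843]
S base pct x,y [[-0.1048, -0.1052], [0.1132, 0.1398]]
handle 349 [ 0.0851 -0.0021  0.3042] [ 0.0768 -0.0659  0.28  ] [0.0923 0.0647 0.3147]
bar [[0.0774, -0.0648, 0.3014], [0.0854, -0.0015, 0.3087], [0.0898, 0.0627, 0.3136]]
slope [-0.0456353   0.09433739]
```

Emit:
apply_moves(
  motion=[
    {"xyz": [0, 0, 0], "twist": 0.17, "jaw": 0.3},
    {"xyz": [0, 0, 0], "twist": 0.34, "jaw": 0.3},
    {"xyz": [0, 0, 0], "twist": 0.436, "jaw": 0.3},
  ],
  grip_force=40,
)

```text
time: 0.48
ee_pos: [0.213, -0.5069, 0.2478]
tcp_rot: [-180.0, 0.0, -2.4]
wrist_force: [-0.1, -0.3, 0.5]
opening: 0.0553
grasp_force: 0.0
```

```bash
cat > s.py <<'E'
from h import *
import sys
o=sensors.get_obs(); yaw=o['tcp_rot'][2]
for k in('time','q','ee_pos','tcp_rot','wrist_force','opening','grasp_force'): print(k,np.round(o[k],4).tolist())
def to(x,y,z,yw):
    c,s=np.cos(np.radians(yaw)),np.sin(np.radians(yaw)); d=(np.array([x,y,z])-o['ee_pos'])*1000
    print('tool shift',[round(c*d[0]+s*d[1],1),round(s*d[0]-c*d[1],1),round(-d[2],1)],'twist',round(np.radians(yaw-yw),4))
if len(sys.argv)>4: to(*map(float,sys.argv[1:5]))
E
python3 s.py 0.4892 -0.2195 0.12 -2.2
```

```text
time 0.475
q [-67.2084, 5.001, 10.0509, 95.0991, -0.0008, 115.2217]
ee_pos [0.213, -0.5069, 0.2478]
tcp_rot [-179.9558, 0.0217, -2.4301]
wrist_force [-0.1237, -0.349, 0.4853]
opening 0.0553
grasp_force 0.0
tool shift [np.float64(263.8), np.float64(-298.9), np.float64(127.8)] twist -0.004
```

Emit:
apply_moves(
  motion=[
    {"xyz": [35, -40, 0], "jaw": 0.3},
    {"xyz": [75, -85, 0], "jaw": 0.3},
    {"xyz": [115, -130, 0], "jaw": 0.3},
    {"xyz": [155, -175, 20], "jaw": 0.3},
    {"xyz": [195, -220, 40], "jaw": 0.3},
  ],
)

```text
validation failed for argument at $.mo...
```

Emit:
apply_moves(
  motion=[
    {"xyz": [35, -40, 30], "jaw": 0.3},
    {"xyz": [69, -79, 60], "jaw": 0.3},
    {"xyz": [69, -79, 88], "jaw": 0.3},
    {"xyz": [69, -79, 88], "jaw": 0.3},
  ],
)

```text
validation failed for argument at $.mo...
```

```bash
python3 s.py 0.4892 -0.2192 0.024 -2.0
```

```text
time 0.475
q [-67.2084, 5.001, 10.0509, 95.0991, -0.0008, 115.2217]
ee_pos [0.213, -0.5069, 0.2478]
tcp_rot [-179.9558, 0.0217, -2.4301]
wrist_force [-0.1237, -0.349, 0.4853]
opening 0.0553
grasp_force 0.0
tool shift [np.float64(263.7), np.float64(-299.2), np.float64(223.8)] twist -0.0075
```

Both calls were refused because every row needs a twist value, so I'll resend with it.

Emit:
apply_moves(
  motion=[
    {"xyz": [35, -40, 0], "jaw": 0.3, "twist": 0},
    {"xyz": [75, -85, 0], "jaw": 0.3, "twist": 0},
    {"xyz": [115, -130, 0], "jaw": 0.3, "twist": 0},
    {"xyz": [155, -175, 20], "jaw": 0.3, "twist": 0},
    {"xyz": [195, -220, 40], "jaw": 0.3, "twist": 0},
  ],
)

```text
time: 1.1
ee_pos: [0.4162, -0.2944, 0.2083]
tcp_rot: [180.0, -0.0, -2.2]
wrist_force: [0.2, 0.2, 0.0]
opening: 0.0557
grasp_force: 0.0
```

Emit:
apply_moves(
  motion=[
    {"xyz": [35, -40, 30], "jaw": 0.3, "twist": 0},
    {"xyz": [69, -79, 60], "jaw": 0.3, "twist": 0},
    {"xyz": [69, -79, 88], "jaw": 0.3, "twist": 0},
    {"xyz": [69, -79, 88], "jaw": 0.3, "twist": 0},
  ],
)

```text
time: 1.6
ee_pos: [0.486, -0.2186, 0.1185]
tcp_rot: [-179.9, 0.3, -2.1]
wrist_force: [-0.3, 0.1, -0.5]
opening: 0.0555
grasp_force: 0.0
```

```bash
python3 s.py 0.4892 -0.2192 0.024 -2.0
```

```text
time 1.6
q [-24.2126, 2.3283, -7.0521, 80.8883, -0.0043, 157.9082]
ee_pos [0.486, -0.2186, 0.1185]
tcp_rot [-179.9029, 0.2506, -2.1206]
wrist_force [-0.2587, 0.1009, -0.513]
opening 0.0555
grasp_force 0.0
tool shift [np.float64(3.2), np.float64(0.5), np.float64(94.5)] twist -0.0021
```

Emit:
apply_moves(
  motion=[
    {"xyz": [3, 0.5, 40], "jaw": 0.3, "twist": 0},
    {"xyz": [3, 0.5, 75], "jaw": 0.3, "twist": 0},
    {"xyz": [3, 0.5, 94], "jaw": 0.3, "twist": 0},
    {"xyz": [3, 0.5, 94], "jaw": 0.3, "twist": 0},
  ],
)

```text
time: 2.1
ee_pos: [0.4895, -0.2205, 0.0267]
tcp_rot: [-180.0, 0.1, -2.2]
wrist_force: [0.6, 0.4, -0.2]
opening: 0.0556
grasp_force: 0.0
```

Emit:
apply_moves(
  motion=[
    {"xyz": [0, 0, 0], "jaw": -0.3, "twist": 0},
    {"xyz": [0, 0, 0], "jaw": -0.3, "twist": 0},
    {"xyz": [0, 0, 0], "jaw": -0.3, "twist": 0},
    {"xyz": [0, 0, 0], "jaw": -0.3, "twist": 0},
  ],
)

```text
time: 2.6
ee_pos: [0.491, -0.2208, 0.0287]
tcp_rot: [179.9, -0.1, -2.2]
wrist_force: [-1.2, -0.1, 6.4]
opening: 0.0395
grasp_force: 42.2
```

```bash
python3 s.py 0.4892 -0.2192 0.024 -2.0
```

```text
time 2.6
q [-24.2047, 4.8595, -14.4573, 70.5172, -0.0117, 157.9861]
ee_pos [0.491, -0.2208, 0.0287]
tcp_rot [179.9269, -0.1496, -2.1907]
wrist_force [-1.1829, -0.1197, 6.4174]
opening 0.0395
grasp_force 42.1758
tool shift [np.float64(-1.8), np.float64(-1.5), np.float64(4.7)] twist -0.0033
```

Emit:
apply_moves(
  motion=[
    {"xyz": [0, 0, -25], "jaw": -0.3, "twist": 0},
    {"xyz": [0, 0, -70], "jaw": -0.3, "twist": 0},
    {"xyz": [0, 0, -120], "jaw": -0.3, "twist": 0},
    {"xyz": [0, 0, -140], "jaw": -0.3, "twist": 0},
  ],
)

```text
time: 3.1
ee_pos: [0.4909, -0.2207, 0.1708]
tcp_rot: [179.9, -0.2, -2.2]
wrist_force: [-0.6, 0.2, -1.1]
opening: 0.0394
grasp_force: 41.3
```

```bash
python3 s.py 0.590 0.144 0.150 22
```

```text
time 3.1
q [-24.2014, 2.2193, -1.3974, 86.1147, -0.0033, 157.9819]
ee_pos [0.4909, -0.2207, 0.1708]
tcp_rot [179.8962, -0.2478, -2.1831]
wrist_force [-0.6024, 0.1861, -1.1231]
opening 0.0394
grasp_force 41.3057
tool shift [np.float64(85.1), np.float64(-368.2), np.float64(20.8)] twist -0.4221
```

Emit:
apply_moves(
  motion=[
    {"xyz": [5, -50, 0], "jaw": -0.3, "twist": -0.08},
    {"xyz": [15, -100, 0], "jaw": -0.3, "twist": -0.16},
    {"xyz": [25, -150, 0], "jaw": -0.3, "twist": -0.24},
    {"xyz": [35, -200, 0], "jaw": -0.3, "twist": -0.32},
    {"xyz": [45, -250, 0], "jaw": -0.3, "twist": -0.42},
  ],
)

```text
time: 3.72
ee_pos: [0.5448, 0.0295, 0.1676]
tcp_rot: [180.0, -0.1, 22.0]
wrist_force: [1.5, -1.2, -0.9]
opening: 0.0395
grasp_force: 41.3
```

```bash
python3 s.py 0.590 0.144 0.120 22
```

```text
time 3.725
q [3.1043, 3.4311, -0.4908, 86.0183, -0.0041, 161.0548]
ee_pos [0.5448, 0.0295, 0.1676]
tcp_rot [179.9767, -0.0552, 22.0495]
wrist_force [1.4695, -1.161, -0.9313]
opening 0.0395
grasp_force 41.288
tool shift [np.float64(84.8), np.float64(-89.1), np.float64(47.6)] twist 0.0009
```

Emit:
apply_moves(
  motion=[
    {"xyz": [25, -40, 0], "jaw": -0.3, "twist": 0},
    {"xyz": [55, -75, 10], "jaw": -0.3, "twist": 0},
    {"xyz": [80, -89, 30], "jaw": -0.3, "twist": 0},
    {"xyz": [84, -89, 47], "jaw": -0.3, "twist": 0},
    {"xyz": [84, -89, 47], "jaw": -0.3, "twist": 0},
  ],
)

```text
time: 4.35
ee_pos: [0.5885, 0.1412, 0.1184]
tcp_rot: [-180.0, 0.2, 21.9]
wrist_force: [-0.1, -0.1, -1.0]
opening: 0.039
grasp_force: 41.3
```

```bash
python3 s.py 0.592 0.144 0.068 22
python3 - <<'E'
from h import *
a=cloud('scene')[0];cv2.imwrite('pics/p1.png',cv2.resize(a[130:290,240:420,::-1],(675,600),interpolation=2))
E
```

```text
time 4.35
q [13.4993, 12.0764, 3.6734, 81.7696, -0.013, 171.6221]
ee_pos [0.5885, 0.1412, 0.1184]
tcp_rot [-179.9877, 0.1727, 21.8772]
wrist_force [-0.1208, -0.1047, -0.986]
opening 0.039
grasp_force 41.2545
tool shift [np.float64(4.3), np.float64(-1.3), np.float64(50.4)] twist -0.0021
```

View pics/p1.png

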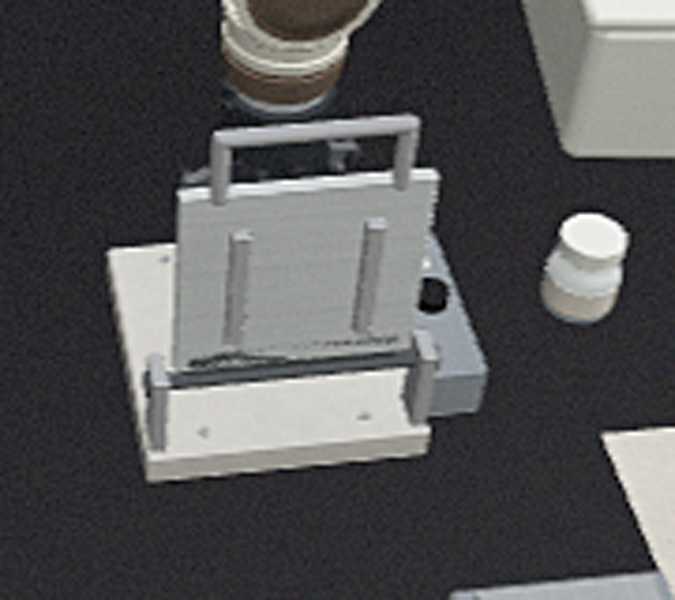

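The picture shows the gripper behind the still-open platen, with the handle bar at (315,130) untouched. Clear to descend.

Emit:
apply_moves(
  motion=[
    {"xyz": [3, -1, 20], "jaw": -0.3, "twist": 0},
    {"xyz": [3, -1, 40], "jaw": -0.3, "twist": 0},
    {"xyz": [3, -1, 48], "jaw": -0.3, "twist": 0},
    {"xyz": [3, -1, 51], "jaw": -0.3, "twist": 0},
  ],
)

```text
time: 4.9
ee_pos: [0.5916, 0.1434, 0.0685]
tcp_rot: [-180.0, 0.0, 21.8]
wrist_force: [0.7, -0.6, -0.4]
opening: 0.0395
grasp_force: 41.3
```

Emit:
apply_moves(
  motion=[
    {"xyz": [0, 0, 1], "jaw": -0.3, "twist": 0},
    {"xyz": [0, 0, 2], "jaw": -0.3, "twist": 0},
  ],
)

```text
time: 5.15
ee_pos: [0.5921, 0.1438, 0.0676]
tcp_rot: [180.0, -0.1, 21.9]
wrist_force: [0.4, 0.8, -2.2]
opening: 0.0396
grasp_force: 41.3
```

```bash
python3 s.py 0.592 0.144 0.064 22
```

```text
time 5.15
q [13.6519, 13.2787, -0.5565, 76.0969, -0.0006, 171.7811]
ee_pos [0.5921, 0.1438, 0.0676]
tcp_rot [179.9896, -0.0671, 21.8708]
wrist_force [0.3831, 0.7581, -2.1771]
opening 0.0396
grasp_force 41.2646
tool shift [np.float64(-0.1), np.float64(-0.2), np.float64(3.6)] twist -0.0023
```

Emit:
apply_moves(
  motion=[
    {"xyz": [0, 0, 1], "jaw": -0.3, "twist": 0},
    {"xyz": [0, 0, 2], "jaw": -0.3, "twist": 0},
    {"xyz": [0, 0, 2], "jaw": -0.3, "twist": 0},
  ],
)

```text
time: 5.52
ee_pos: [0.5917, 0.1438, 0.0648]
tcp_rot: [180.0, 0.0, 21.9]
wrist_force: [0.8, -0.1, -1.6]
opening: 0.0391
grasp_force: 41.3
```

Emit:
apply_moves(
  motion=[
    {"xyz": [0, 0, 1], "jaw": -0.3, "twist": 0},
    {"xyz": [0, 0, 1], "jaw": -0.3, "twist": 0},
  ],
)

```text
time: 5.78
ee_pos: [0.5918, 0.1438, 0.0639]
tcp_rot: [-180.0, -0.0, 21.9]
wrist_force: [-0.4, 0.0, -1.7]
opening: 0.0399
grasp_force: 41.4
```

Emit:
apply_moves(
  motion=[
    {"xyz": [0, 0, 1], "jaw": -0.3, "twist": 0},
    {"xyz": [0, 0, 1], "jaw": -0.3, "twist": 0},
  ],
)

```text
time: 6.02
ee_pos: [0.5918, 0.1438, 0.0638]
tcp_rot: [180.0, -0.0, 21.9]
wrist_force: [-2.7, -0.8, 5.5]
opening: 0.0396
grasp_force: 42.1
```

Emit:
apply_moves(
  motion=[
    {"xyz": [0, 0, 1], "jaw": -0.3, "twist": 0},
    {"xyz": [0, 0, 1], "jaw": -0.3, "twist": 0},
  ],
)

```text
time: 6.28
ee_pos: [0.5918, 0.1438, 0.0637]
tcp_rot: [180.0, -0.1, 21.9]
wrist_force: [-7.2, -1.8, 12.5]
opening: 0.0395
grasp_force: 42.9
```

Emit:
apply_moves(
  motion=[
    {"xyz": [0, 0, -1.5], "jaw": -0.3, "twist": 0},
    {"xyz": [0, 0, -1.5], "jaw": 0.1, "twist": 0},
    {"xyz": [0, 0, -1.5], "jaw": 0.4, "twist": 0},
    {"xyz": [0, 0, -1.5], "jaw": 0.4, "twist": 0},
  ],
)

```text
time: 6.78
ee_pos: [0.5917, 0.1438, 0.0632]
tcp_rot: [-180.0, 0.0, 21.9]
wrist_force: [0.6, 0.2, 0.1]
opening: 0.0597
grasp_force: 0.0
```

Emit:
apply_moves(
  motion=[
    {"xyz": [0, 0, -15], "jaw": 0.4, "twist": 0},
    {"xyz": [0, 0, -40], "jaw": 0.4, "twist": 0},
    {"xyz": [-30, 0, -80], "jaw": 0.4, "twist": 0},
    {"xyz": [-80, 0, -110], "jaw": 0.4, "twist": 0},
    {"xyz": [-140, 0, -140], "jaw": 0.4, "twist": 0},
  ],
)

```text
time: 7.4
ee_pos: [0.4646, 0.0928, 0.2034]
tcp_rot: [180.0, -0.1, 21.9]
wrist_force: [0.0, -0.5, 0.4]
opening: 0.0598
grasp_force: 0.0
```

```bash
python3 s.py 0.50 0.125 0.39 101.7
python3 - <<'E'
from h import *
im,P=cloud('top');S,PS=cloud('scene')
L=np.array([.592,.144]);a=np.radians(11.75);R=np.array([[np.cos(a),-np.sin(a)],[np.sin(a),np.cos(a)]])
q=P.reshape(-1,3);q=np.c_[(q[:,:2]-L)@R,q[:,2]]
m=(np.abs(q[:,0])<.06)&(np.abs(q[:,1])<.06)&(q[:,2]>.07)&(q[:,2]<.09);b=q[m]
print('spacer',m.sum(),b.mean(0).round(4) if m.any() else 0, cv2.minAreaRect(b[:,:2].astype(np.float32)*1000) if m.any() else 0)
for P in (P,PS):
  q=P.reshape(-1,3);q=np.c_[(q[:,:2]-L)@R,q[:,2]]
  b=q[(q[:,2]>.301)&(q[:,2]<.32)&(abs(q[:,0]-.08)<.03)&(abs(q[:,1])<.08)];print('bar',np.percentile(b,[1,50,99],axis=0).round(4).tolist() if len(b) else 0)
c=np.hstack([cv2.resize(im[90:240,130:280,::-1],(400,400)),cv2.resize(S[130:280,250:400,::-1],(400,400))]);cv2.imwrite('pics/p2.png',c)
E
```

```text
time 7.4
q [11.2919, -6.223, -6.0007, 90.1315, -0.0017, 169.4035]
ee_pos [0.4646, 0.0928, 0.2034]
tcp_rot [179.9817, -0.0889, 21.8884]
wrist_force [0.0088, -0.504, 0.3618]
opening 0.0598
grasp_force 0.0
tool shift [np.float64(44.9), np.float64(-16.7), np.float64(-186.6)] twist -1.393
spacer 0 0 0
bar [[0.0745, -0.0633, 0.303], [0.0791, 0.0001, 0.3104], [0.0864, 0.063, 0.3141]]
bar [[0.0773, -0.0647, 0.3012], [0.0852, -0.0029, 0.3086], [0.0897, 0.0615, 0.3131]]
```

View pics/p2.png

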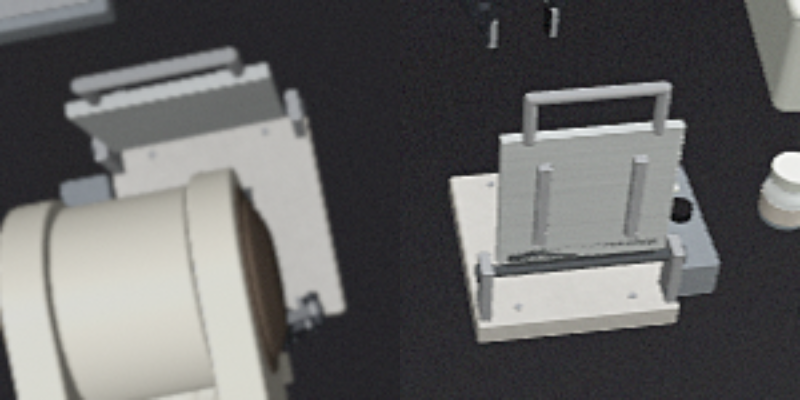

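The spacer is hidden by the arm in the top view. The scene view shows the platen still open and the bar at right-panel (597,92) undisturbed. I'll raise the tool and turn it for the handle, then check the spacer once the view is clear.

Emit:
apply_moves(
  motion=[
    {"xyz": [-10, 0, -40], "jaw": 0.2, "twist": -0.17},
    {"xyz": [-20, 0, -80], "jaw": 0.2, "twist": -0.35},
    {"xyz": [-20, 0, -120], "jaw": 0.2, "twist": -0.52},
    {"xyz": [-20, 0, -160], "jaw": 0.2, "twist": -0.7},
    {"xyz": [-20, 0, -190], "jaw": 0.2, "twist": -0.87},
  ],
)

```text
time: 8.12
ee_pos: [0.4472, 0.0858, 0.3936]
tcp_rot: [179.9, -0.1, 72.1]
wrist_force: [0.8, 0.3, 0.7]
opening: 0.0513
grasp_force: 0.0
```

Emit:
apply_moves(
  motion=[
    {"xyz": [0, 0, 0], "jaw": 0.2, "twist": -0.17},
    {"xyz": [0, 0, 0], "jaw": 0.2, "twist": -0.35},
    {"xyz": [0, 0, 0], "jaw": 0.2, "twist": -0.52},
    {"xyz": [0, 0, 0], "jaw": 0.2, "twist": -0.52},
  ],
)

```text
time: 8.62
ee_pos: [0.4473, 0.0858, 0.3917]
tcp_rot: [180.0, 0.0, 101.5]
wrist_force: [-0.2, 0.0, -0.2]
opening: 0.0511
grasp_force: 0.0
```

```bash
python3 s.py 0.671 0.161 0.385 101.7
python3 - <<'E'
from h import *
L=np.array([.592,.144]);a=np.radians(11.75);R=np.array([[np.cos(a),-np.sin(a)],[np.sin(a),np.cos(a)]])
for n in('top','scene'):
  im,P=cloud(n)
  q=P.reshape(-1,3);q=np.c_[(q[:,:2]-L)@R,q[:,2]]
  m=(np.abs(q[:,0])<.06)&(np.abs(q[:,1])<.06)&(q[:,2]>.07)&(q[:,2]<.09);b=q[m]
  print(n,m.sum(),(b.mean(0).round(4),cv2.minAreaRect(b[:,:2].astype(np.float32)*1000)) if m.sum()>3 else 0)
E
```

```text
time 8.625
q [10.8571, -1.9157, 19.6383, 111.5234, 0.0001, 89.4018]
ee_pos [0.4473, 0.0858, 0.3917]
tcp_rot [179.9694, 0.0002, 101.4553]
wrist_force [-0.2107, 0.0182, -0.2259]
opening 0.0511
grasp_force 0.0
tool shift [np.float64(29.3), np.float64(234.2), np.float64(6.7)] twist -0.0043
top 10 (array([-0.0074, -0.0215,  0.0778]), ((-3.6595029830932617, -20.501131057739258), (27.698139190673828, 2.315521717071533), 10.12221908569336))
scene 0 0
```

The top camera sees the spacer's -y top edge at y ≈ -20.5 mm, turned 10°, at the expected height. So it is standing centred. Now to the position above the handle.

Emit:
apply_moves(
  motion=[
    {"xyz": [5, 50, 0], "jaw": 0.2, "twist": 0},
    {"xyz": [10, 100, 0], "jaw": 0.2, "twist": 0},
    {"xyz": [20, 150, 0], "jaw": 0.2, "twist": 0},
    {"xyz": [26, 200, 0], "jaw": 0.2, "twist": 0},
    {"xyz": [29, 234, 0], "jaw": 0.2, "twist": 0},
  ],
)

```text
time: 9.35
ee_pos: [0.6649, 0.1597, 0.3837]
tcp_rot: [179.6, -0.0, 101.3]
wrist_force: [70.4, 16.4, 105.1]
opening: 0.051
grasp_force: 0.0
```

Emit:
apply_moves(
  motion=[
    {"xyz": [0, 0, 0], "jaw": 0.2, "twist": 0},
  ],
)

```text
time: 9.48
ee_pos: [0.6659, 0.16, 0.374]
tcp_rot: [-179.4, 0.0, 101.4]
wrist_force: [0.3, 0.1, -0.4]
opening: 0.0507
grasp_force: 0.0
```

```bash
python3 s.py 0.671 0.161 0.303 101.7
python3 - <<'E'
from h import *
im=np.hstack([cv2.resize(camera(n)[0][y:y+160,x:x+140,::-1],(400,457),interpolation=2) for n,x,y in(('top',130,90),('scene',260,90))]);cv2.imwrite('pics/p3.png',im)
E
```

```text
time 9.475
q [13.5097, 39.0448, 70.2953, 121.8829, 0.0028, 92.1566]
ee_pos [0.6659, 0.16, 0.374]
tcp_rot [-179.368, 0.021, 101.3532]
wrist_force [0.3003, 0.1038, -0.4429]
opening 0.0507
grasp_force 0.0
tool shift [np.float64(-0.0), np.float64(5.2), np.float64(71.0)] twist -0.0061
```

View pics/p3.png

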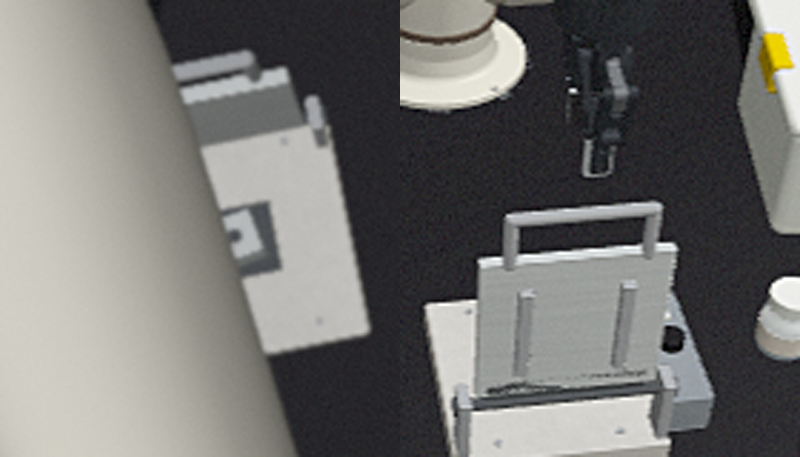

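The left panel shows the spacer standing on the landing at (240,232). The right panel shows the jaws over the bar. The arm is near joint 3's limit, so I'll ease down slowly.

Emit:
apply_moves(
  motion=[
    {"xyz": [0, 0, 4], "jaw": 0.2, "twist": 0},
    {"xyz": [0, 0, 10], "jaw": 0.2, "twist": 0},
    {"xyz": [0, 0, 16], "jaw": 0.2, "twist": 0},
    {"xyz": [0, 0, 20], "jaw": 0.2, "twist": 0},
    {"xyz": [0, 0, 20], "jaw": 0.2, "twist": 0},
  ],
)

```text
time: 10.2
ee_pos: [0.6638, 0.1591, 0.3677]
tcp_rot: [179.3, -0.0, 101.5]
wrist_force: [0.8, 0.5, 0.1]
opening: 0.0511
grasp_force: 0.0
```

```bash
python3 s.py 0.671 0.1605 0.303 101.7
```

```text
time 10.2
q [13.4821, 33.8282, 61.2541, 116.7501, 0.0003, 92.0045]
ee_pos [0.6638, 0.1591, 0.3677]
tcp_rot [179.3246, -0.0239, 101.4778]
wrist_force [0.7568, 0.4684, 0.1496]
opening 0.0511
grasp_force 0.0
tool shift [np.float64(-0.1), np.float64(7.3), np.float64(64.7)] twist -0.0039
```

Emit:
apply_moves(
  motion=[
    {"xyz": [0, 0, 8], "jaw": 0.2, "twist": 0},
    {"xyz": [0, 0, 16], "jaw": 0.2, "twist": 0},
    {"xyz": [0, 0, 24], "jaw": 0.2, "twist": 0},
    {"xyz": [0, 0, 30], "jaw": 0.2, "twist": 0},
    {"xyz": [0, 0, 30], "jaw": 0.2, "twist": 0},
  ],
)

```text
time: 10.82
ee_pos: [0.6644, 0.1593, 0.3353]
tcp_rot: [179.5, -0.0, 101.5]
wrist_force: [-0.1, 0.6, 0.2]
opening: 0.0513
grasp_force: 0.0
```

```bash
python3 s.py 0.671 0.1605 0.303 101.7
```

```text
time 10.825
q [13.4841, 30.1061, 51.6626, 111.1059, 0.0004, 91.9788]
ee_pos [0.6644, 0.1593, 0.3353]
tcp_rot [179.5497, -0.016, 101.5054]
wrist_force [-0.057, 0.5649, 0.2164]
opening 0.0513
grasp_force 0.0
tool shift [np.float64(-0.2), np.float64(6.7), np.float64(32.3)] twist -0.0034
```

Emit:
apply_moves(
  motion=[
    {"xyz": [0, 4, 3], "jaw": 0.2, "twist": 0},
    {"xyz": [0, 6.5, 10], "jaw": 0.2, "twist": 0},
    {"xyz": [0, 6.5, 20], "jaw": 0.2, "twist": 0},
    {"xyz": [0, 6.5, 29], "jaw": 0.2, "twist": 0},
    {"xyz": [0, 6.5, 31], "jaw": 0.2, "twist": 0},
  ],
)

```text
time: 11.45
ee_pos: [0.6709, 0.1607, 0.3032]
tcp_rot: [179.6, -0.0, 101.5]
wrist_force: [-0.6, 0.7, -0.2]
opening: 0.0512
grasp_force: 0.0
```

```bash
python3 s.py 0.671 0.1605 0.303 101.7
python3 - <<'E'
from h import *
im=cv2.resize(camera('scene')[0][90:210,290:410,::-1],(500,500),interpolation=2);cv2.imwrite('pics/p4.png',im)
E
```

```text
time 11.45
q [13.4698, 28.755, 45.8699, 106.7524, 0.0006, 91.9502]
ee_pos [0.6709, 0.1607, 0.3032]
tcp_rot [179.6378, -0.0129, 101.5196]
wrist_force [-0.5971, 0.7044, -0.221]
opening 0.0512
grasp_force 0.0
tool shift [np.float64(-0.2), np.float64(0.0), np.float64(0.2)] twist -0.0031
```

View pics/p4.png

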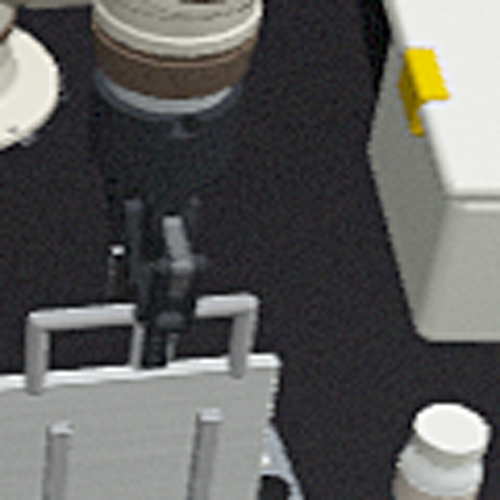

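The fingers straddle the bar near (155,320), one in front and one behind. Closing.

Emit:
apply_moves(
  motion=[
    {"xyz": [0, 0, 0], "jaw": -0.3, "twist": 0},
    {"xyz": [0, 0, 0], "jaw": -0.6, "twist": 0},
    {"xyz": [0, 0, 0], "jaw": -0.85, "twist": 0},
    {"xyz": [0, 0, 0], "jaw": -1, "twist": 0},
    {"xyz": [0, 0, 0], "jaw": -1, "twist": 0},
  ],
  grip_force=30,
)

```text
time: 12.12
ee_pos: [0.6712, 0.1607, 0.3046]
tcp_rot: [179.5, -0.0, 101.5]
wrist_force: [0.8, -1.1, 3.1]
opening: 0.0103
grasp_force: 29.4
```

```bash
python3 s.py 0.671 0.1605 0.303 101.7
cat > arc.py <<'E'
from h import *
import sys
# shifts (tool y,z mm) between successive platen angles; tool y = +press x, z down
th=np.radians(np.arange(90,-1,-5)); y=-215*np.cos(th); z=-215*np.sin(th)
print([(int(round(np.degrees(t))),round(a,1),round(b,1)) for t,a,b in zip(th,y,z)])
E
python3 arc.py
```

```text
time 12.125
q [13.4673, 28.735, 46.0086, 106.7847, 0.0025, 91.9487]
ee_pos [0.6712, 0.1607, 0.3046]
tcp_rot [179.5115, -0.0192, 101.5187]
wrist_force [0.7954, -1.1208, 3.1422]
opening 0.0103
grasp_force 29.4262
tool shift [np.float64(-0.2), np.float64(-0.2), np.float64(1.6)] twist -0.0032
[(90, np.float64(-0.0), np.float64(-215.0)), (85, np.float64(-18.7), np.float64(-214.2)), (80, np.float64(-37.3), np.float64(-211.7)), (75, np.float64(-55.6), np.float64(-207.7)), (70, np.float64(-73.5), np.float64(-202.0)), (65, np.float64(-90.9), np.float64(-194.9)), (60, np.float64(-107.5), np.float64(-186.2)), (55, np.float64(-123.3), np.float64(-176.1)), (50, np.float64(-138.2), np.float64(-164.7)), (45, np.float64(-152.0), np.float64(-152.0)), (40, np.float64(-164.7), np.float64(-138.2)), (35, np.float64(-176.1), np.float64(-123.3)), (30, np.float64(-186.2), np.float64(-107.5)), (25, np.float64(-194.9), np.float64(-90.9)), (20, np.float64(-202.0), np.float64(-73.5)), (15, np.float64(-207.7), np.float64(-55.6)), (10, np.float64(-211.7), np.float64(-37.3)), (5, np.float64(-214.2), np.float64(-18.7)), (0, np.float64(-215.0), np.float64(-0.0))]
```

The bar is gripped. Now the arc, about 2.5° per row.

Emit:
apply_moves(
  motion=[
    {"xyz": [0, -9, 0.6], "jaw": -1, "twist": 0},
    {"xyz": [0, -18.5, 1.6], "jaw": -1, "twist": 0},
    {"xyz": [0, -28, 3], "jaw": -1, "twist": 0},
    {"xyz": [0, -37, 5], "jaw": -1, "twist": 0},
    {"xyz": [0, -46, 7], "jaw": -1, "twist": 0},
  ],
)

```text
time: 12.75
ee_pos: [0.6261, 0.1512, 0.2971]
tcp_rot: [179.5, 0.0, 101.5]
wrist_force: [3.7, 0.2, -6.7]
opening: 0.0109
grasp_force: 29.9
```

```bash
cat > a.py <<'E'
from h import *
o=sensors.get_obs(); L=np.array([.592,.144]);a=np.radians(11.75);p=o['ee_pos']
x=(p[:2]-L)@[np.cos(a),np.sin(a)]-.09; y=(p[:2]-L)@[-np.sin(a),np.cos(a)]; z=p[2]+.002-.09
t=np.degrees(np.arctan2(z,-x)); print('t',o['time'],'theta',t.round(2),'r',np.hypot(x,z).round(4),'y',y.round(4),'F',o['wrist_force'].round(1),'T',o['torque'].round(2),'op',o['opening'],'g',o['grasp_force'].round(1),'q',o['q'].round(1))
f=lambda d:np.array([-215*np.cos(np.radians(d)),-215*np.sin(np.radians(d))])
print([(round(float(t-d),1),(f(t-d)-f(t)).round(1).tolist()) for d in (2.5,5,7.5,10,12.5)])
E
python3 a.py
```

```text
Traceback (most recent call last):
  File "a.py", line 4, in <module>
    t=np.degrees(np.arctan2(z,-x)); print('t',o['time'],'theta',t.round(2),'r',np.hypot(x,z).round(4),'y',y.round(4),'F',o['wrist_force'].round(1),'T',o['torque'].round(2),'op',o['opening'],'g',o['grasp_force'].round(1),'q',o['q'].round(1))
                                                                                                                                                                                                  ^^^^^^^^^^^^^^^^^^^^^^
AttributeError: 'float' object has no attribute 'round'
```

```bash
sed -i "s/o\['grasp_force'\].round(1)/o['grasp_force']/" a.py; python3 a.py
```

```text
t 12.75 theta 75.22 r 0.2162 y 0.0001 F [ 3.7  0.2 -6.7] T [-0.04 -0.89  0.11] op 0.010867108665165723 g 29.906695783138275 q [ 13.6  20.   33.4 102.8  -0.   92.1]
[(72.7, [-9.0, 2.6]), (70.2, [-17.9, 5.6]), (67.7, [-26.7, 8.9]), (65.2, [-35.3, 12.7]), (62.7, [-43.7, 16.8])]
```

Emit:
apply_moves(
  motion=[
    {"xyz": [0, -9, 2.6], "jaw": -1, "twist": 0},
    {"xyz": [0, -18, 5.6], "jaw": -1, "twist": 0},
    {"xyz": [0, -26.7, 9], "jaw": -1, "twist": 0},
    {"xyz": [0, -35.3, 12.8], "jaw": -1, "twist": 0},
    {"xyz": [0, -43.7, 17], "jaw": -1, "twist": 0},
  ],
)

```text
time: 13.38
ee_pos: [0.5833, 0.1423, 0.2794]
tcp_rot: [179.5, 0.0, 101.5]
wrist_force: [-0.8, -3.4, 2.9]
opening: 0.011
grasp_force: 30.9
```

```bash
python3 a.py
```

```text
t 13.375 theta 62.69 r 0.2154 y 0.0002 F [-0.8 -3.4  2.9] T [-0.42 -0.2   0.06] op 0.01098720281231908 g 30.886933207511902 q [13.7 12.6 22.1 99.1 -0.1 92.2]
[(60.2, [-8.2, 4.5]), (57.7, [-16.3, 9.3]), (55.2, [-24.1, 14.5]), (52.7, [-31.7, 20.0]), (50.2, [-39.0, 25.9])]
```

Emit:
apply_moves(
  motion=[
    {"xyz": [0, -8.2, 4.5], "jaw": -1, "twist": 0},
    {"xyz": [0, -16.2, 9.4], "jaw": -1, "twist": 0},
    {"xyz": [0, -24, 14.6], "jaw": -1, "twist": 0},
    {"xyz": [0, -31.6, 20], "jaw": -1, "twist": 0},
    {"xyz": [0, -39, 26], "jaw": -1, "twist": 0},
  ],
)

```text
time: 14.0
ee_pos: [0.5449, 0.1346, 0.2528]
tcp_rot: [179.6, 0.0, 101.5]
wrist_force: [1.4, -5.2, 1.2]
opening: 0.0107
grasp_force: 31.0
```

```bash
python3 a.py
```

```text
t 14.0 theta 50.06 r 0.215 y 0.0004 F [ 1.4 -5.2  1.2] T [-1.02 -0.4   0.09] op 0.010684813069276761 g 31.020880937576294 q [13.9  6.2 11.9 95.3 -0.1 92.4]
[(47.6, [-7.1, 6.2]), (45.1, [-13.8, 12.7]), (42.6, [-20.3, 19.4]), (40.1, [-26.5, 26.5]), (37.6, [-32.4, 33.8])]
```

Emit:
apply_moves(
  motion=[
    {"xyz": [-0.3, -7, 6.3], "jaw": -1, "twist": 0},
    {"xyz": [-0.6, -13.7, 12.7], "jaw": -1, "twist": 0},
    {"xyz": [-0.9, -20.2, 19.5], "jaw": -1, "twist": 0},
    {"xyz": [-1.2, -26.4, 26.5], "jaw": -1, "twist": 0},
    {"xyz": [-1.4, -32.3, 33.8], "jaw": -1, "twist": 0},
  ],
)

```text
time: 14.62
ee_pos: [0.5136, 0.1279, 0.2187]
tcp_rot: [179.6, -0.1, 101.5]
wrist_force: [-3.5, 3.3, 1.5]
opening: 0.0104
grasp_force: 31.1
```

```bash
python3 a.py
```

```text
t 14.625 theta 37.54 r 0.2144 y 0.0002 F [-3.5  3.3  1.5] T [0.67 0.27 0.1 ] op 0.010440526176080489 g 31.09620988368988 q [13.9  1.2  2.8 91.2  0.1 92.4]
[(35.0, [-5.6, 7.6]), (32.5, [-10.8, 15.4]), (30.0, [-15.6, 23.4]), (27.5, [-20.2, 31.6]), (25.0, [-24.3, 40.0])]
```

Emit:
apply_moves(
  motion=[
    {"xyz": [0.2, -5.5, 7.6], "jaw": -1, "twist": 0},
    {"xyz": [0.3, -10.7, 15.4], "jaw": -1, "twist": 0},
    {"xyz": [0.3, -15.6, 23.4], "jaw": -1, "twist": 0},
    {"xyz": [0.3, -20, 31.6], "jaw": -1, "twist": 0},
    {"xyz": [0.3, -24.2, 40], "jaw": -1, "twist": 0},
  ],
)

```text
time: 15.25
ee_pos: [0.4905, 0.1229, 0.1783]
tcp_rot: [179.6, -0.0, 101.5]
wrist_force: [0.0, 3.3, 0.3]
opening: 0.0106
grasp_force: 31.8
```

```bash
python3 a.py
```

```text
t 15.25 theta 25.01 r 0.2137 y -0.0 F [0.  3.3 0.3] T [ 0.64 -0.25  0.06] op 0.01058608413877846 g 31.756160259246826 q [14.1 -2.4 -5.2 86.8  0.  92.5]
[(22.5, [-3.8, 8.6]), (20.0, [-7.2, 17.3]), (17.5, [-10.2, 26.2]), (15.0, [-12.8, 35.2]), (12.5, [-15.1, 44.3])]
```

Emit:
apply_moves(
  motion=[
    {"xyz": [0.2, -3.2, 7], "jaw": -1, "twist": 0},
    {"xyz": [0.3, -6, 14], "jaw": -1, "twist": 0},
    {"xyz": [0.3, -8.5, 21], "jaw": -1, "twist": 0},
    {"xyz": [0.3, -10.8, 28], "jaw": -1, "twist": 0},
    {"xyz": [0.3, -12.8, 35], "jaw": -1, "twist": 0},
  ],
)

```text
time: 15.88
ee_pos: [0.4782, 0.1203, 0.1433]
tcp_rot: [179.6, 0.0, 101.5]
wrist_force: [-2.3, -3.6, -0.2]
opening: 0.0107
grasp_force: 32.0
```

```bash
python3 a.py
```

```text
t 15.875 theta 15.01 r 0.2136 y 0.0 F [-2.3 -3.6 -0.2] T [-0.52  0.12  0.1 ] op 0.010685050242834422 g 32.01846241950989 q [ 14.1  -4.  -10.6  83.   -0.   92.6]
[(12.5, [-2.2, 9.1]), (10.0, [-4.1, 18.3]), (7.5, [-5.5, 27.6]), (5.0, [-6.5, 36.9]), (2.5, [-7.1, 46.3])]
```

Emit:
apply_moves(
  motion=[
    {"xyz": [-0.2, -1.4, 5.5], "jaw": -1, "twist": 0},
    {"xyz": [-0.3, -2.7, 11], "jaw": -1, "twist": 0},
    {"xyz": [-0.3, -3.7, 16.5], "jaw": -1, "twist": 0},
    {"xyz": [-0.3, -4.6, 22], "jaw": -1, "twist": 0},
    {"xyz": [-0.3, -5.4, 27.5], "jaw": -1, "twist": 0},
  ],
)

```text
time: 16.5
ee_pos: [0.4729, 0.1192, 0.1157]
tcp_rot: [179.6, -0.0, 101.5]
wrist_force: [-4.3, -3.4, 0.2]
opening: 0.0107
grasp_force: 32.5
```

Emit:
apply_moves(
  motion=[
    {"xyz": [0, -0.4, 3], "jaw": -1, "twist": 0},
    {"xyz": [0, -0.7, 6], "jaw": -1, "twist": 0},
    {"xyz": [0, -1, 9], "jaw": -1, "twist": 0},
    {"xyz": [0, -1.3, 12], "jaw": -1, "twist": 0},
    {"xyz": [0, -1.5, 14], "jaw": -1, "twist": 0},
  ],
)

```text
time: 17.12
ee_pos: [0.4715, 0.1189, 0.1017]
tcp_rot: [179.6, -0.0, 101.5]
wrist_force: [-4.2, -2.2, -0.0]
opening: 0.0111
grasp_force: 32.8
```

```bash
python3 a.py
```

```text
t 17.125 theta 3.69 r 0.2135 y -0.0 F [-4.2 -2.2 -0. ] T [-0.51  0.71  0.1 ] op 0.011091771603318661 g 32.769259214401245 q [ 14.2  -4.4 -15.6  78.5  -0.   92.6]
[(1.2, [-0.4, 9.4]), (-1.3, [-0.4, 18.8]), (-3.8, [0.0, 28.1]), (-6.3, [0.9, 37.5]), (-8.8, [2.1, 46.8])]
```

Emit:
apply_moves(
  motion=[
    {"xyz": [0, 0, 2], "jaw": -1, "twist": 0},
    {"xyz": [0, 0, 4], "jaw": -1, "twist": 0},
    {"xyz": [0, 0, 6], "jaw": -1, "twist": 0},
    {"xyz": [0, 0, 8], "jaw": -1, "twist": 0},
    {"xyz": [0, 0, 8], "jaw": -1, "twist": 0},
  ],
)

```text
time: 17.75
ee_pos: [0.4711, 0.1188, 0.0933]
tcp_rot: [179.7, -0.0, 101.5]
wrist_force: [-5.9, -2.6, -2.1]
opening: 0.0111
grasp_force: 32.7
```

Emit:
apply_moves(
  motion=[
    {"xyz": [0, 0, 1], "jaw": -1, "twist": 0},
    {"xyz": [0, 0, 2], "jaw": -1, "twist": 0},
    {"xyz": [0, 0, 2], "jaw": -1, "twist": 0},
  ],
)

```text
time: 18.12
ee_pos: [0.4711, 0.1188, 0.0914]
tcp_rot: [179.7, -0.0, 101.5]
wrist_force: [-6.6, -3.6, -1.1]
opening: 0.0107
grasp_force: 32.8
```

```bash
python3 a.py
```

```text
t 18.125 theta 0.92 r 0.2135 y -0.0 F [-6.6 -3.6 -1.1] T [-0.55  1.    0.05] op 0.010700339328519739 g 32.83925503492355 q [ 14.2  -4.2 -16.5  77.4  -0.   92.6]
[(-1.6, [0.1, 9.4]), (-4.1, [0.5, 18.7]), (-6.6, [1.4, 28.1]), (-9.1, [2.7, 37.4]), (-11.6, [4.3, 46.6])]
```

Emit:
apply_moves(
  motion=[
    {"xyz": [-0.3, -0.8, 1], "jaw": -1, "twist": 0},
    {"xyz": [-0.3, -0.8, 2], "jaw": -1, "twist": 0},
    {"xyz": [-0.3, -0.8, 2], "jaw": -1, "twist": 0},
  ],
)

```text
time: 18.5
ee_pos: [0.4711, 0.1188, 0.0899]
tcp_rot: [179.6, -0.0, 101.5]
wrist_force: [-4.5, -1.7, -1.6]
opening: 0.0105
grasp_force: 32.8
```

Emit:
apply_moves(
  motion=[
    {"xyz": [0, 0, 1], "jaw": -1, "twist": 0},
    {"xyz": [0, 0, 1], "jaw": -1, "twist": 0},
    {"xyz": [0, 0, 1], "jaw": -1, "twist": 0},
  ],
)

```text
time: 18.88
ee_pos: [0.471, 0.1187, 0.0888]
tcp_rot: [179.6, -0.0, 101.5]
wrist_force: [-5.2, 0.7, -2.2]
opening: 0.0104
grasp_force: 32.9
```

Emit:
apply_moves(
  motion=[
    {"xyz": [0, -0.5, 1], "jaw": -1, "twist": 0},
    {"xyz": [0, -0.5, 1], "jaw": -1, "twist": 0},
    {"xyz": [0, -0.5, 1], "jaw": -1, "twist": 0},
  ],
)

```text
time: 19.25
ee_pos: [0.471, 0.1188, 0.0882]
tcp_rot: [179.6, -0.0, 101.5]
wrist_force: [-2.8, 1.8, -3.6]
opening: 0.0109
grasp_force: 32.8
```

Emit:
apply_moves(
  motion=[
    {"xyz": [0, 0, 1], "jaw": -1, "twist": 0},
    {"xyz": [0, 0, 1], "jaw": -1, "twist": 0},
    {"xyz": [0, 0, 1], "jaw": -1, "twist": 0},
  ],
)

```text
time: 19.62
ee_pos: [0.471, 0.1187, 0.0873]
tcp_rot: [179.6, -0.0, 101.5]
wrist_force: [-3.2, 2.2, -2.0]
opening: 0.0108
grasp_force: 32.9
```

Emit:
apply_moves(
  motion=[
    {"xyz": [0, 0, 1], "jaw": -1, "twist": 0},
    {"xyz": [0, 0, 1], "jaw": -1, "twist": 0},
    {"xyz": [0, 0, 1], "jaw": -1, "twist": 0},
  ],
)

```text
time: 20.0
ee_pos: [0.471, 0.1187, 0.0863]
tcp_rot: [179.6, -0.0, 101.5]
wrist_force: [-3.0, 3.7, -1.8]
opening: 0.0104
grasp_force: 32.9
```

Emit:
apply_moves(
  motion=[
    {"xyz": [0, 0, 1], "jaw": -1, "twist": 0},
    {"xyz": [0, 0, 1], "jaw": -1, "twist": 0},
    {"xyz": [0, 0, 1], "jaw": -1, "twist": 0},
  ],
)

```text
time: 20.38
ee_pos: [0.471, 0.1187, 0.0858]
tcp_rot: [179.5, -0.0, 101.5]
wrist_force: [-4.8, 3.4, 3.1]
opening: 0.0109
grasp_force: 33.3
```

Contact with the spacer: the force is rising. Pressing to about 10 N.

Emit:
apply_moves(
  motion=[
    {"xyz": [0, 0, 0.5], "jaw": -1, "twist": 0},
    {"xyz": [0, 0, 1], "jaw": -1, "twist": 0},
    {"xyz": [0, 0, 1], "jaw": -1, "twist": 0},
  ],
)

```text
time: 20.75
ee_pos: [0.471, 0.1187, 0.0857]
tcp_rot: [179.5, -0.0, 101.5]
wrist_force: [-8.2, 2.1, 10.8]
opening: 0.0105
grasp_force: 34.0
```

Emit:
apply_moves(
  motion=[
    {"xyz": [0, 0, 0], "jaw": -1, "twist": 0},
    {"xyz": [0, 0, 0], "jaw": -1, "twist": 0},
    {"xyz": [0, 0, 0], "jaw": -1, "twist": 0},
    {"xyz": [0, 0, 0], "jaw": -1, "twist": 0},
  ],
)

```text
time: 21.25
ee_pos: [0.471, 0.1187, 0.0857]
tcp_rot: [179.5, -0.0, 101.5]
wrist_force: [-9.3, 2.9, 11.7]
opening: 0.0109
grasp_force: 34.0
```

Emit:
apply_moves(
  motion=[
    {"xyz": [0, 0, 0], "jaw": -1, "twist": 0},
    {"xyz": [0, 0, 0], "jaw": -1, "twist": 0},
    {"xyz": [0, 0, 0], "jaw": -1, "twist": 0},
    {"xyz": [0, 0, 0], "jaw": -1, "twist": 0},
  ],
)

```text
time: 21.75
ee_pos: [0.471, 0.1187, 0.0858]
tcp_rot: [179.5, -0.0, 101.5]
wrist_force: [-8.9, 3.2, 10.0]
opening: 0.0112
grasp_force: 34.0
```

Emit:
apply_moves(
  motion=[
    {"xyz": [0, 0, -1], "jaw": -1, "twist": 0},
    {"xyz": [0, 0, -1.5], "jaw": -1, "twist": 0},
  ],
)

```text
time: 22.0
ee_pos: [0.471, 0.1187, 0.086]
tcp_rot: [179.5, -0.0, 101.5]
wrist_force: [-2.6, 5.4, -3.1]
opening: 0.0105
grasp_force: 32.8
```

Emit:
apply_moves(
  motion=[
    {"xyz": [0, 0, 0.5], "jaw": -1, "twist": 0},
    {"xyz": [0, 0, 0.5], "jaw": -0.7, "twist": 0},
    {"xyz": [0, 0, 0.5], "jaw": -0.3, "twist": 0},
    {"xyz": [0, 0, 0.5], "jaw": -0.3, "twist": 0},
    {"xyz": [0, 0, 0.5], "jaw": -0.3, "twist": 0},
  ],
)

```text
time: 22.62
ee_pos: [0.4711, 0.1185, 0.0853]
tcp_rot: [179.6, -0.0, 101.5]
wrist_force: [0.1, 0.3, 0.0]
opening: 0.03
grasp_force: 0.0
```

```bash
python3 a.py
```

```text
t 22.625 theta -0.72 r 0.2136 y -0.0004 F [0.1 0.3 0. ] T [-0.02 -0.05 -0.  ] op 0.030022839521428302 g 0.0 q [ 14.1  -4.3 -17.2  76.6  -0.   92.6]
[(-3.2, [0.3, 9.4]), (-5.7, [1.1, 18.7]), (-8.2, [2.2, 28.0]), (-10.7, [3.7, 37.3]), (-13.2, [5.7, 46.5])]
```

Released with zero force. Lifting clear.

Emit:
apply_moves(
  motion=[
    {"xyz": [0, 0, -15], "jaw": -0.3, "twist": 0},
    {"xyz": [0, 0, -40], "jaw": -0.3, "twist": 0},
    {"xyz": [0, 0, -80], "jaw": -0.3, "twist": 0},
    {"xyz": [0, -30, -120], "jaw": -0.3, "twist": 0},
    {"xyz": [0, -50, -150], "jaw": -0.3, "twist": 0},
  ],
)

```text
time: 23.25
ee_pos: [0.4201, 0.1082, 0.2378]
tcp_rot: [179.4, -0.0, 101.5]
wrist_force: [0.9, 0.2, -0.5]
opening: 0.0296
grasp_force: 0.0
```

```bash
python3 s.py
python3 - <<'E'
from h import *
L=np.array([.592,.144]);a=np.radians(11.75);R=np.array([[np.cos(a),-np.sin(a)],[np.sin(a),np.cos(a)]])
im,P=cloud('scene')
q=P.reshape(-1,3);q=np.c_[(q[:,:2]-L)@R,q[:,2]]
f=q[(q[:,2]>.085)&(q[:,2]<.1)&(np.abs(q[:,1])<.08)&(q[:,0]>-.07)&(q[:,0]<.06)]
print(len(f),'tilt',np.polyfit(f[:,0],f[:,2],1))
cv2.imwrite('pics/p5.png',cv2.resize(im[120:300,230:410,::-1],(600,600),interpolation=2))
E
```

```text
time 23.25
q [14.443, -11.5741, -6.8727, 94.1423, -0.0108, 92.9283]
ee_pos [0.4201, 0.1082, 0.2378]
tcp_rot [179.441, -0.0177, 101.5147]
wrist_force [0.8718, 0.2101, -0.5445]
opening 0.0296
grasp_force 0.0
1664 tilt [-0.00023442  0.09221372]
```

View pics/p5.png

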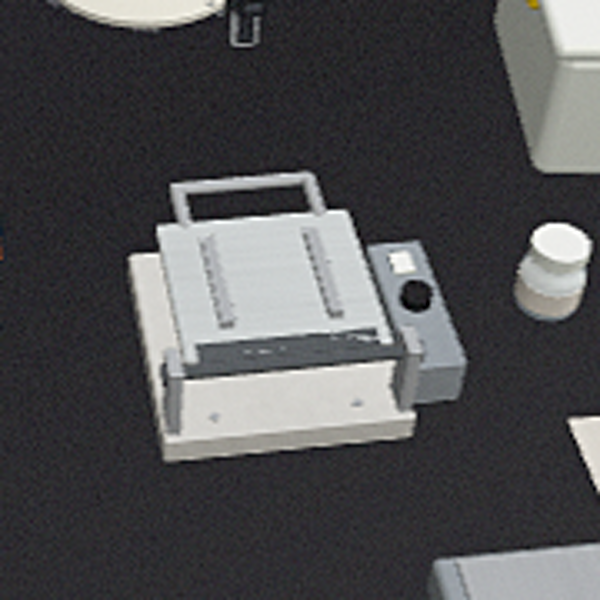

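The platen lies level (tilt 0.0002 rad, top at 92 mm, as expected on the 45 mm spacer). The handle at (245,182) is free and the gripper is clear at (245,25). Handing in.

```bash
python3 -c "
from workcell import bot
print(bot.job_done())"
```

```text
the job is handed in; nothing more can be done
None
```

The job is handed in: the tall spacer stands on the landing, the platen was lowered in the gripper, pressed at 10–12 N for about a second and released, and it measured level afterwards; hand-in gave no verdict, and the wrist force spiked to about 106 N (limit 120 N) on the way to the handle.

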